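# Put the washed cutlery back into the caddy by the basin

### The arm

A 6-joint arm with a two-finger parallel gripper is mounted at the origin on the work surface. World frame = base frame: x ahead of the robot, y to its left, z up, the work surface at z = 0. Lengths are in m, angles in rad, forces in N, time in s.
With the tool pointing down it reaches from about 0.375 to 0.9 m from the base axis. Payload 3.1 kg.
Tool frame: the origin (TCP) lies at the very end of the fingers, on their centre line; the grasp point (between the pads) lies 19 mm behind it (manip.pinch_z is the distance from the TCP to the grasp point, in m); z points along the fingers, y is the line along which they close (so a half turn about z gives the same grasp; the last joint's range is limited). The gripper opens to 85 mm and grips with 20 to 120 N. Pads are 22 mm wide; open, the fingers measure 114 mm over their backs; the gripper's body (76 mm by 85 mm) begins 54 mm behind the grasp point. The pads swing forward as they close: fully open they stand 13 mm farther back than shut.
Start: joints at [-1.399, 0.527, 1.433, -0, 1.181, -0.178], TCP at [0.215, -0.587, 0.231] pointing down, gripper open.
Joint ranges: [-3.08, 3.08], [-0.75, 2.2], [0.22, 2.44], [-1.43, 4.57], [0, 2.65], [-2.85, 2.85]. Speed limits (rad/s): [2.79, 2.79, 3.14, 3.14, 3.14, 3.14].

### API

Orientations are given as a unit quaternion [x, y, z, w].
In Python, from station import manip gives the robot as it stands.
- The arm moves only by the tool servo_tool, never from a script. Its argument "commands" is one flat list of numbers, 7 for each row, row after row: the shift along the tool's x, y, z each as a share of 500 mm, from -1 to 1, then the turn, a rotation vector about the tool's x, y, z each as a share of 360 degrees, from -1 to 1, then the opening, from -1 (shut) to 1 (fully open). In form: [dx, dy, dz, rx, ry, rz, claw, dx, dy, dz, rx, ry, rz, claw, ...]. A call has 1 to 12 rows; each row shifts and turns the commanded pose from where the row before left it, along the tool's axes as they then stand; what a row does not reach is not made up. A row lasts 1/12 s, in which the tool goes at most 41.7 mm and 7.16 degrees, less where a joint would pass 70% of its speed; a pose out of reach is approached as far as the arm can. A call with a number of a shift or a turn outside -1 to 1 is refused whole. A call with a gripper value outside its range is refused whole. The fingers move at their own pace and stop on an object; "force" is the grip in N (left out, the last holds). Time passes only in rows, so rows that do not move let the fingers close. It gives the time, the measured TCP pose, the force, the opening and the grip force at its end, in the units of the state.
- manip.sense(): the state, without advancing time (a new reading comes with each control period).
- manip.snapshot(name): name is "side" or "top"; returns a dict with "img" (420x560x3 uint8, red, green, blue), "mtx" (3x3 intrinsics, pixels), "distortion" ([k1, k2, p1, p2, k3] as OpenCV has them; the pictures are not rectified), "world_to_cam" (4x4, takes a point from world to camera coordinates). Camera axes: x right, y up, looking along -z (the intrinsics and any distortion apply to the point x, -y, -z); pixel columns grow to the right and rows downward; lengths in m; the calibration is good to about 2 mm. A picture is of the moment at which its call begins. There is no depth.
- manip.sign_off(): hands the job in; it is judged then, once.
Trained networks look in a picture, given as the dict that the camera call returned (one of the last four; its "shot" number tells which), for a name from the list of things; names that differ only in an ending like _2 or _b are one class to them, and where a whole thing is asked for, a point or a joint stands for the part that bears it (a point fixed in the world has none). Each returns a list of dicts, best first, with "conf" (0 to 1); they miss things now and then, are a little off and sometimes report something else, mostly with a low value. They report only what shows in the picture. A call takes as long as a camera call.
- manip.look_for(picture, query): "box" ([left, top, width, height] in pixels, round what is visible of it).
- manip.silhouettes(picture, query): "pixels" (420x560 bool, what is visible of it) and "box" ([left, top, width, height] in pixels, round what is visible of it).
The state is a dict: "t": time; "q": joint angles; "qd": joint speeds; "tau": joint torques, N m; "tcp_pos": TCP position; "tool_rot": TCP orientation; "force": force on the tool from outside, world axes, zero at the start; "ft_torque": the same for the moment, N m; "finger_gap": opening from 0.0 (shut) to 1.0 (fully open); "gripper_force": force on a finger pad.
Only numpy, scipy, OpenCV 4.12 (cv2) and the standard library are available. Lean on these libraries where they do the work, as an engineer would, in place of code of your own. Each camera call takes 0.05 s, during which the arm holds its last target. There are 200 camera calls.

### The job

Put the washed cutlery from the draining mat back into the caddy beside it: the steel teaspoon in the blue tub, both plastic forks in the red tub and the green silicone scraper in the grey tub, each lying flat on the bottom with its handle towards the tub's low end. Leave the green toothbrush and the white comb lying where they are; they do not belong in the caddy.

Things in the scene. Friction and masses are not known exactly. Their poses are not given: they have to be found in the camera images.
- teaspoon_mid (a point): Bright steel teaspoon, bowl up, 146 mm long, about 30 g, on the draining mat (top 3 mm above the counter). Point: on the handle near the balance point, 8 mm above what it lies on; handle end 76 mm behind, bowl tip 70 mm ahead. x: from handle to bowl, y across, z up. Handle here 10 mm wide, 6 to 10 mm above the mat for 25 mm either way; pinch across y. Bowl 30 wide, 7 high.
- fork_white_mid (a point): Ivory-white plastic fork, four tines, 166 mm long, about 16 g, on the draining mat (top 3 mm above the counter). Point: on the handle at mid-length, 9 mm above what it lies on. x: from handle to tines, y across, z up. Handle here 10.5 mm wide, 6 to 12 mm above the mat for 24 mm either way; pinch across y. Head 24 wide, 4 high.
- fork_yellow_mid (a point): Yellow plastic fork, otherwise the same as the white one: 166 mm long, about 16 g, on the draining mat. Point: on the handle at mid-length, 9 mm above what it lies on. x: from handle to tines, y across, z up. Handle here 10.5 mm wide, 6 to 12 mm above the mat; pinch across y.
- scraper_mid (a point): Green silicone scraper, one-piece spatula 173 mm long with a broad flat blade, about 50 g, on the draining mat (top 3 mm above the counter). Point: on the handle at mid-length, half-way up, 6 mm above what it lies on. x: from handle to blade, y across, z up. Handle 13 mm wide, 12 high, flat on the mat; pinch across y. Blade 42 wide, 54 long, 7 high.
- tub_blue_front (a point): Blue plastic tub fixed in the caddy's rusted bracket, one of three alike in a row. Inside 229 x 86 mm, walls 3. Point: on the inner floor (11 mm above the counter), mid-width, at the inner face of the low end lip (11 mm high, nearest the robot). x: from low lip to the high end (floor's middle at x=114), y across, z up. Other walls 30 mm above the floor; bracket flange behind the high end 41.
- tub_red_front (a point): Red plastic tub fixed in the caddy's rusted bracket, one of three alike in a row. Inside 229 x 86 mm, walls 3. Point: on the inner floor (11 mm above the counter), mid-width, at the inner face of the low end lip (11 mm high, nearest the robot). x: from low lip to the high end (floor's middle at x=114), y across, z up. Other walls 30 mm above the floor; bracket flange behind the high end 41.
- tub_grey_front (a point): Grey plastic tub fixed in the caddy's rusted bracket, one of three alike in a row. Inside 229 x 86 mm, walls 3. Point: on the inner floor (11 mm above the counter), mid-width, at the inner face of the low end lip (11 mm high, nearest the robot). x: from low lip to the high end (floor's middle at x=114), y across, z up. Other walls 30 mm above the floor; bracket flange behind the high end 41.
- toothbrush_mid (a point): Green toothbrush, 178 mm long, 12 wide, narrow head with white and blue bristles standing up (16 mm high there), on the draining mat; stays where it is. Point: mid-length, 5 mm above the mat. x: towards the bristles.
- comb_mid (a point): Ivory-white flat comb, 172 x 28 x 6 mm, teeth along one long side, on the draining mat; stays where it is. Point: its centre, 3 mm above the mat. x: along it.

How it is judged:
By the outcome, as a careful person would: the job done as asked, in the order asked, and still so for the second after the job is handed in, with the robot touching nothing.
It also fails if it takes over 99 s, if anything falls off the work surface, if the arm or the gripper's body presses on something with over 40 N, if the wrist force passes 120 N, or if a joint passes its speed limit or range.

## Working session

There is one attempt and no reset: what is moved stays moved. The work goes in short steps, Python scripts to look and compute and a tool call to move; the robot and the scene stay as the last step left them, time stands still between calls to the robot, and variables do not carry over. Pictures are saved under pics/ and viewed, at most 14 in all, crops included, and the job is handed in when it is done.

Besides the shell and the picture viewer there is one more tool, called after "Emit:" in YAML: its name, and indented under it one key for each argument. servo_tool: Moves the arm, as the interface text tells. Its arguments: {"type":"object","properties":{"commands":{"type":"array"},"force":{"type":"number"}},"required":["commands"]}

```bash
ls; mkdir -p pics; python3 - <<'E'
from station import manip
import cv2,numpy as np
print(manip.pinch_z, manip.sense())
for n in("top","side"):
    s=manip.snapshot(n); cv2.imwrite(f"pics/{n}0.png",s["img"][:,:,::-1])
    print(n,s["mtx"].tolist(),s["distortion"],np.round(s["world_to_cam"],3).tolist(),s["shot"])
    for q in "teaspoon_mid fork_white_mid fork_yellow_mid scraper_mid tub_blue_front tub_red_front tub_grey_front toothbrush_mid comb_mid".split():
        print(q,[(np.round(d["box"]).tolist(),round(d["conf"],2)) for d in manip.look_for(s,q)][:3])
E
```

```text
pics
0.0187 {'t': 0.0, 'q': array([-1.39850753e+00,  5.28508337e-01,  1.43391497e+00, -3.41736037e-08,
        1.18139613e+00, -1.78538857e-01]), 'qd': array([ 0.00017996, -0.00058774,  0.00183413, -0.00072719, -0.00143124,
       -0.00021382]), 'tau': array([-8.32644673e-04, -4.42354345e+01, -1.78025436e+01, -1.35716355e-04,
        8.27031385e-03,  2.41525430e-05]), 'tcp_pos': array([ 0.21467575, -0.58620405,  0.23030369]), 'tool_rot': array([ 9.84653793e-01,  1.74515525e-01,  3.46357659e-06, -1.11338559e-03]), 'force': array([ 1.28704342, -0.50659558, -0.92016482]), 'ft_torque': array([ 0.02552589, -0.00190378,  0.04640586]), 'gripper_force': 0.0, 'finger_gap': 1.0006703998517477}
top [[379.6768385216744, 0.0, 280.4971465263597], [0.0, 379.6768385216744, 210.10085486336914], [0.0, 0.0, 1.0]] [0.01739491 0.         0.         0.         0.        ] [[0.017, -1.0, -0.009, -0.083], [0.993, 0.016, 0.121, -0.51], [-0.121, -0.011, 0.993, -0.94], [0.0, 0.0, 0.0, 1.0]] 1
teaspoon_mid [([165.0, 130.0, 7.0, 56.0], 0.59)]
fork_white_mid [([205.0, 129.0, 13.0, 60.0], 0.78)]
fork_yellow_mid [(
[... 600 characters left out ...]
7851  0.         0.         0.         0.       ] [[0.983, -0.184, -0.014, -0.526], [0.11, 0.523, 0.845, -0.054], [-0.148, -0.832, 0.535, -0.949], [0.0, 0.0, 0.0, 1.0]] 2
teaspoon_mid [([286.0, 162.0, 39.0, 6.0], 0.71), ([239.0, 256.0, 121.0, 40.0], 0.7), ([239.0, 228.0, 108.0, 33.0], 0.27)]
fork_white_mid [([286.0, 182.0, 54.0, 11.0], 0.75)]
fork_yellow_mid [([221.0, 208.0, 67.0, 12.0], 0.84)]
scraper_mid [([218.0, 190.0, 60.0, 9.0], 0.53)]
tub_blue_front [([237.0, 256.0, 124.0, 39.0], 0.79)]
tub_red_front [([239.0, 229.0, 108.0, 30.0], 0.79)]
tub_grey_front [([238.0, 282.0, 140.0, 68.0], 0.78)]
toothbrush_mid [([219.0, 170.0, 50.0, 14.0], 0.66)]
comb_mid [([300.0, 197.0, 55.0, 17.0], 0.9)]
```

```bash
python3 - <<'E'
import cv2
a=cv2.imread("pics/top0.png")[110:280,145:435]
cv2.imwrite("pics/topc.png",cv2.resize(a,(800,469),interpolation=cv2.INTER_CUBIC))
a=cv2.imread("pics/side0.png")[140:360,200:400]
cv2.imwrite("pics/sidec.png",cv2.resize(a,(540,594),interpolation=cv2.INTER_CUBIC))
E
```

```text
(no output)
```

View pics/topc.png

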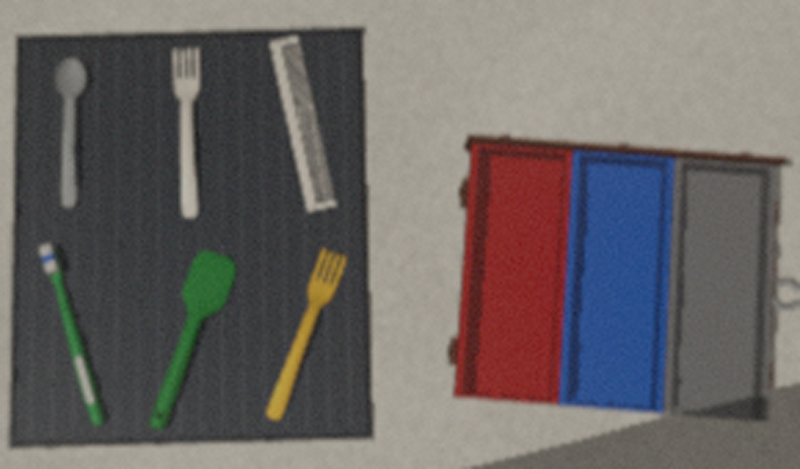

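View pics/sidec.png

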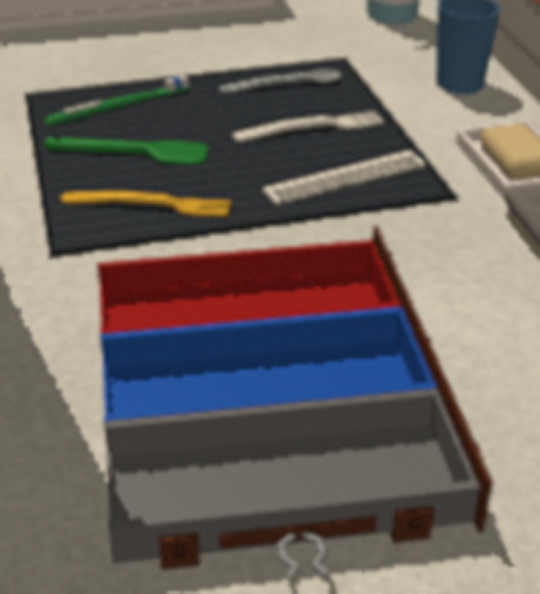

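```bash
cat > h.py <<'E'
import numpy as np,cv2
from station import manip
from scipy.spatial.transform import Rotation as R
def world(s,px,z):
    px=np.asarray(px,float).reshape(-1,1,2)
    u=cv2.undistortPoints(px,s["mtx"],np.array(s["distortion"])).reshape(-1,2)
    d=np.c_[u[:,0],-u[:,1],-np.ones(len(u))]
    T=np.array(s["world_to_cam"]);c=-T[:3,:3].T@T[:3,3];d=d@T[:3,:3]
    return c+d*((z-c[2])/d[:,2])[:,None]
def axis(s,q,z,k=0):
    """ends along principal axis (handle=low x), centre, yaw deg, width at middle"""
    m=manip.silhouettes(s,q)
    if len(m)<=k: return None
    ys,xs=np.nonzero(m[k]["pixels"]); p=world(s,np.c_[xs,ys],z)[:,:2]
    c=p.mean(0); v=np.linalg.svd(p-c,full_matrices=False)[2][0]; v*=np.sign(v[0])
    t=(p-c)@v; a,b=t.min(),t.max(); n=np.array([-v[1],v[0]]); w=(p-c)@n
    mid=c+v*(a+b)/2
    # centre line from handle half
    h=t<a+.6*(b-a); f=np.polyfit(t[h],w[h],1)
    P=lambda u:c+v*u+n*np.polyval(f,u)
    return dict(conf=round(m[k]["conf"],2),L=round((b-a)*1e3),yaw=round(np.degrees(np.arctan2(*v[::-1])),1),hyaw=round(np.degrees(np.arctan2(*v[::-1])+np.arctan(f[0])),1),
      end=P(a).round(4).tolist(),mid=P((a+b)/2).round(4).tolist(),tip=(c+v*b).round(4).tolist())
def state():
    s=manip.sense();r=R.from_quat(s["tool_rot"]).as_matrix()
    return s,r,np.degrees(np.arctan2(r[1,0],r[0,0]))
E
python3 - <<'E'
from h import *
for n in("top","side"):
    s=manip.snapshot(n); print(n)
    for q,z in(("teaspoon_mid",.009),("fork_white_mid",.010),("fork_yellow_mid",.010),("scraper_mid",.01),("toothbrush_mid",.008),("comb_mid",.008)):
        for k in (0,1):
            a=axis(s,q,z,k)
            if a: print(q,a)
    if n=="top":
        for q in("red","blue","grey"):
            m=manip.silhouettes(s,f"tub_{q}_front")[0]["pixels"]
            for z in(.041,):
                c=max(cv2.findContours(m.astype(np.uint8),0,2)[0],key=cv2.contourArea)
                print(q,z,cv2.boxPoints(cv2.minAreaRect(c)).round(1).tolist(),world(s,cv2.boxPoints(cv2.minAreaRect(c)),z)[:,:2].round(4).tolist())
E
```

```text
top
teaspoon_mid {'conf': 0.56, 'L': 142, 'yaw': np.float64(1.9), 'hyaw': np.float64(3.3), 'end': [0.5813, 0.2191], 'mid': [0.6522, 0.2232], 'tip': [0.7231, 0.2247]}
fork_white_mid {'conf': 0.61, 'L': 164, 'yaw': np.float64(3.5), 'hyaw': np.float64(4.0), 'end': [0.5696, 0.1028], 'mid': [0.6513, 0.1085], 'tip': [0.733, 0.1132]}
fork_yellow_mid {'conf': 0.88, 'L': 160, 'yaw': np.float64(-18.9), 'hyaw': np.float64(-19.0), 'end': [0.3801, 0.0181], 'mid': [0.4559, -0.008], 'tip': [0.5317, -0.0339]}
scraper_mid {'conf': 0.88, 'L': 169, 'yaw': np.float64(-17.8), 'hyaw': np.float64(-17.8), 'end': [0.3708, 0.1258], 'mid': [0.451, 0.1], 'tip': [0.5314, 0.0744]}
toothbrush_mid {'conf': 0.53, 'L': 176, 'yaw': np.float64(19.0), 'hyaw': np.float64(18.5), 'end': [0.3723, 0.181], 'mid': [0.4559, 0.209], 'tip': [0.5392, 0.238]}
comb_mid {'conf': 0.75, 'L': 170, 'yaw': np.float64(11.6), 'hyaw': np.float64(11.8), 'end': [0.5775, -0.0158], 'mid': [0.6609, 0.0016], 'tip': [0.7444, 0.0184]}
comb_mid {'conf': 0.25, 'L': 159, 'yaw': np.float64(-19.4), 'hyaw': np.float64(-19.2), 'end': [0.381, 0.0183], 'mid'
[... 1018 characters left out ...]
: [0.4617, -0.0061], 'tip': [0.5363, -0.0412]}
scraper_mid {'conf': 0.76, 'L': 172, 'yaw': np.float64(-21.0), 'hyaw': np.float64(-15.5), 'end': [0.3702, 0.1246], 'mid': [0.4533, 0.1016], 'tip': [0.5321, 0.0673]}
toothbrush_mid {'conf': 0.5, 'L': 182, 'yaw': np.float64(21.6), 'hyaw': np.float64(20.3), 'end': [0.3755, 0.1812], 'mid': [0.4608, 0.2128], 'tip': [0.5451, 0.2469]}
comb_mid {'conf': 0.65, 'L': 175, 'yaw': np.float64(14.3), 'hyaw': np.float64(15.2), 'end': [0.5773, -0.0263], 'mid': [0.6616, -0.0033], 'tip': [0.7465, 0.0173]}
comb_mid {'conf': 0.53, 'L': 252, 'yaw': np.float64(-3.5), 'hyaw': np.float64(-3.7), 'end': [0.4003, -0.1528], 'mid': [0.5261, -0.161], 'tip': [0.6519, -0.1683]}
```

```bash
cat >> h.py <<'E'
def go(x,y,z,yaw):
    s,r,a=state(); t=np.radians(yaw); d=np.array([x,y,z])-s["tcp_pos"]
    c=lambda t:np.array([np.cos(t)*d[0]+np.sin(t)*d[1],np.sin(t)*d[0]-np.cos(t)*d[1],-d[2]])/.5
    print("t",round(s["t"],2),"pos",s["tcp_pos"].round(4),"yaw",round(a,2),"gap",round(s["finger_gap"],3),"tilt",(r[:2,2]*57).round(2),"F",s["force"].round(1),"q1,6",s["q"][[0,5]].round(2))
    print("turn rz total",round((a-yaw)/360,4),"then shift total",c(t).round(4),"| norm",round(np.linalg.norm(d)/.5,3),"| shift in present axes",c(np.radians(a)).round(4))
E
python3 -c "
from h import *
go(.655,.2235,.10,2.5)"
```

```text
t 2.45 pos [ 0.2148 -0.5869  0.2313] yaw 20.1 gap 1.004 tilt [ 0. -0.] F [-0.1 -0.6  0.1] q1,6 [-1.4  -0.18]
turn rz total 0.0489 then shift total [ 0.9503 -1.5809  0.2626] | norm 1.863 | shift in present axes [ 1.3838 -1.2196  0.2626]
```

Emit:
servo_tool:
  commands: [0,0,0,0,0,0.0163,0,0,0,0,0,0,0.0163,0,0,0,0,0,0,0.0163,0,0.04,-0.065,0.01,0,0,0,0,0.04,-0.065,0.01,0,0,0,0,0.04,-0.065,0.01,0,0,0,0,0.04,-0.065,0.01,0,0,0,0,0.04,-0.065,0.01,0,0,0,0,0.04,-0.065,0.01,0,0,0,0,0.04,-0.065,0.01,0,0,0,0,0.04,-0.065,0.01,0,0,0,0,0.04,-0.065,0.01,0,0,0,0]
  force: 30

```text
t: 3.45
tcp_pos: [0.3826, -0.2854, 0.1864]
tool_rot: [1.0, 0.022, 0.0, 0.0]
force: [0.5, -0.0, -0.1]
finger_gap: 0.499
gripper_force: 0.0
```

Emit:
servo_tool:
  commands: [0.04,-0.065,0.01,0,0,0,0,0.04,-0.065,0.01,0,0,0,0,0.04,-0.065,0.01,0,0,0,0,0.04,-0.065,0.01,0,0,0,0,0.04,-0.065,0.01,0,0,0,0,0.04,-0.065,0.01,0,0,0,0,0.04,-0.065,0.01,0,0,0,0,0.04,-0.065,0.01,0,0,0,0,0.04,-0.065,0.01,0,0,0,0,0.04,-0.065,0.01,0,0,0,0,0.04,-0.065,0.01,0,0,0,0,0.04,-0.065,0.01,0,0,0,0]

```text
t: 4.45
tcp_pos: [0.6055, 0.1152, 0.1262]
tool_rot: [1.0, 0.022, 0.0, 0.0]
force: [0.8, -0.3, -0.9]
finger_gap: 0.502
gripper_force: 0.0
```

Emit:
servo_tool:
  commands: [0.04,-0.065,0.01,0,0,0,0,0.04,-0.065,0.01,0,0,0,0,0,0,0,0,0,0,0,0,0,0,0,0,0,0]

```text
t: 4.78
tcp_pos: [0.6421, 0.182, 0.1156]
tool_rot: [1.0, 0.024, 0.0, 0.0]
force: [0.3, 0.0, 0.7]
finger_gap: 0.499
gripper_force: 0.0
```

```bash
python3 -c "
from h import *
go(.655,.2235,.10,2.5)"
```

```text
t 4.78 pos [0.6421 0.182  0.1156] yaw 2.7 gap 0.499 tilt [ 0.   -0.01] F [0.3 0.  0.7] q1,6 [0.11 1.63]
turn rz total 0.0006 then shift total [ 0.0293 -0.0818  0.0313] | norm 0.092 | shift in present axes [ 0.0296 -0.0817  0.0313]
```

Emit:
servo_tool:
  commands: [0.015,-0.041,0.03,0,0,0,-0.1,0.015,-0.041,0.03,0,0,0,-0.1,0,0,0.05,0,0,0,-0.1,0,0,0.05,0,0,0,-0.1,0,0,0.02,0,0,0,-0.1,0,0,0,0,0,0,-0.1,0,0,0,0,0,0,-0.1]

```text
t: 5.37
tcp_pos: [0.6548, 0.2203, 0.0264]
tool_rot: [1.0, 0.021, -0.001, 0.0]
force: [-0.4, -0.1, 0.8]
finger_gap: 0.456
gripper_force: 0.0
```

```bash
python3 - <<'E'
from h import *
go(.655,.2235,.0045,2.5)
a=[]
for n,(x,y,w,h) in(("top",(130,110,80,90)),("side",(250,130,100,60))):
    s=manip.snapshot(n); a.append(cv2.resize(s["img"][y:y+h,x:x+w,::-1],(390,440) if n=="top" else (400,240),interpolation=2))
b=np.zeros((440,800,3),np.uint8); b[:,:390]=a[0]; b[:240,400:]=a[1]; cv2.imwrite("pics/g1.png",b)
E
```

```text
t 5.37 pos [0.6548 0.2203 0.0264] yaw 2.42 gap 0.456 tilt [-0.06 -0.02] F [-0.4 -0.1  0.8] q1,6 [0.16 1.69]
turn rz total -0.0002 then shift total [ 0.0007 -0.0063  0.0437] | norm 0.044 | shift in present axes [ 0.0007 -0.0063  0.0437]
```

View pics/g1.png

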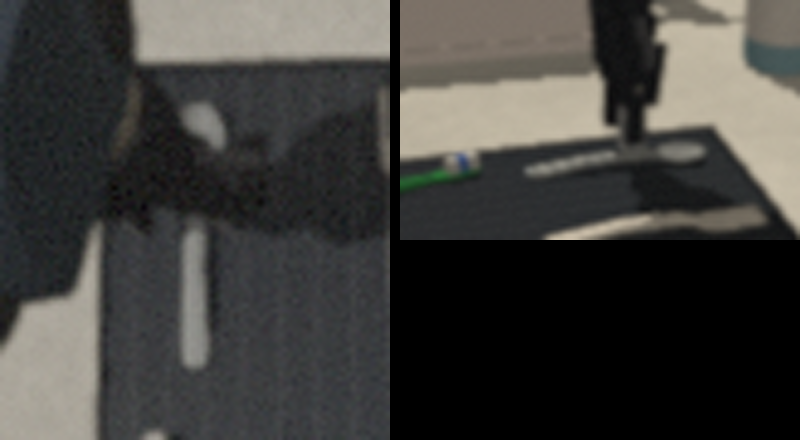

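The composite shows the gripper over the spoon: the handle comes out below it at about (195,230)–(195,365) in the left panel. On the right the fingertips straddle the handle near (630,150).

Emit:
servo_tool:
  commands: [0,-0.003,0.014,0,0,0,-0.1,0,-0.003,0.014,0,0,0,-0.1,0,0,0.014,0,0,0,-0.1,0,0,0,0,0,0,-0.1,0,0,0,0,0,0,-1,0,0,0,0,0,0,-1,0,0,0,0,0,0,-1,0,0,0,0,0,0,-1,0,0,0,0,0,0,-1,0,0,0,0,0,0,-1]

```text
t: 6.3
tcp_pos: [0.655, 0.2245, 0.0055]
tool_rot: [1.0, 0.022, 0.0, -0.0]
force: [-0.6, 0.3, -0.6]
finger_gap: 0.106
gripper_force: 30.7
```

```bash
python3 -c "
from h import *
print(manip.sense()['gripper_force'])
go(.655,.2235,.0045,2.5)"
```

```text
30.741350054740906
t 6.3 pos [0.655  0.2245 0.0055] yaw 2.5 gap 0.106 tilt [0.01 0.  ] F [-0.6  0.3 -0.6] q1,6 [0.17 1.7 ]
turn rz total -0.0 then shift total [-0.0001  0.0021  0.002 ] | norm 0.003 | shift in present axes [-0.0001  0.0021  0.002 ]
```

Emit:
servo_tool:
  commands: [0,0,-0.02,0,0,0,-1,0,0,-0.05,0,0,0,-1,0,0,-0.06,0,0,0,-1,0,0,-0.06,0,0,0,-1,0,0,0,0,0,0.0083,-1,0,0,0,0,0,0.0083,-1,0,0,0,0,0,0,-1]

```text
t: 6.88
tcp_pos: [0.6555, 0.2247, 0.1023]
tool_rot: [1.0, -0.031, 0.001, -0.0]
force: [0.1, -0.5, -0.1]
finger_gap: 0.103
gripper_force: 30.7
```

```bash
python3 -c "
from h import *
print(manip.sense()['gripper_force'])
go(.512,-.2945,.1,-3.4)"
```

```text
30.740477442741394
t 6.88 pos [0.6555 0.2247 0.1023] yaw -3.53 gap 0.103 tilt [0.14 0.02] F [ 0.1 -0.5 -0.1] q1,6 [0.17 1.8 ]
turn rz total -0.0004 then shift total [-0.2248  1.0535  0.0046] | norm 1.077 | shift in present axes [-0.2225  1.054   0.0046]
```

Emit:
servo_tool:
  commands: [-0.016,0.075,0,0,0,0,-1,-0.016,0.075,0,0,0,0,-1,-0.016,0.075,0,0,0,0,-1,-0.016,0.075,0,0,0,0,-1,-0.016,0.075,0,0,0,0,-1,-0.016,0.075,0,0,0,0,-1,-0.016,0.075,0,0,0,0,-1,-0.016,0.075,0,0,0,0,-1,-0.016,0.075,0,0,0,0,-1,-0.016,0.075,0,0,0,0,-1,-0.016,0.075,0,0,0,0,-1,-0.016,0.075,0,0,0,0,-1]

```text
t: 7.88
tcp_pos: [0.5308, -0.2204, 0.1005]
tool_rot: [1.0, -0.03, -0.0, -0.0]
force: [0.3, -0.9, 0.1]
finger_gap: 0.106
gripper_force: 30.7
```

Emit:
servo_tool:
  commands: [-0.016,0.075,0,0,0,0,-1,-0.016,0.075,0,0,0,0,-1,0,0,0,0,0,0,-1,0,0,0,0,0,0,-1]

```text
t: 8.22
tcp_pos: [0.5106, -0.2953, 0.1004]
tool_rot: [0.999, -0.032, 0.0, 0.0]
force: [-0.5, 1.1, 0.2]
finger_gap: 0.099
gripper_force: 30.7
```

```bash
python3 - <<'E'
from h import *
go(.512,-.2945,.0145,-3.4)
a=[]
for n,(x,y,w,h) in(("top",(290,140,150,140)),("side",(210,180,180,190))):
    s=manip.snapshot(n); a.append(cv2.resize(s["img"][y:y+h,x:x+w,::-1],(400,420),interpolation=2))
cv2.imwrite("pics/g2.png",np.hstack(a))
E
```

```text
t 8.22 pos [ 0.5106 -0.2953  0.1004] yaw -3.67 gap 0.099 tilt [ 0.03 -0.02] F [-0.5  1.1  0.2] q1,6 [-0.71  0.92]
turn rz total -0.0007 then shift total [ 0.0027 -0.0017  0.1719] | norm 0.172 | shift in present axes [ 0.0027 -0.0017  0.1719]
```

View pics/g2.png

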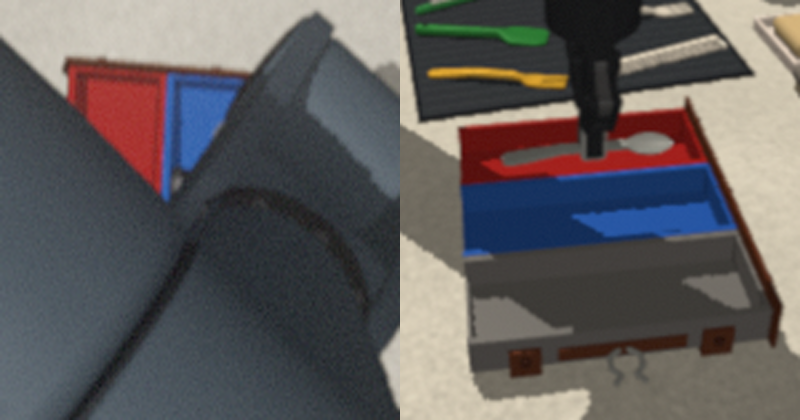

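The right panel shows the spoon held level at about (585,148). It appears against the red tub only because it is 90 mm up. The arm hides the tubs in the top view.

Emit:
servo_tool:
  commands: [0,0,0.05,0,0,0,-1,0,0,0.05,0,0,0,-1,0,0,0.04,0,0,0,-1,0,0,0.02,0,0,0,-1,0,0,0.01,0,0,0,-1,0,0,0,0,0,0,-1,0,0,0,0,0,0,-1]

```text
t: 8.9
tcp_pos: [0.5119, -0.2923, 0.0158]
tool_rot: [1.0, -0.03, 0.0, 0.0]
force: [0.2, -0.7, 0.3]
finger_gap: 0.1
gripper_force: 30.7
```

```bash
python3 - <<'E'
from h import *
go(.512,-.2945,.0145,-3.4)
s=manip.snapshot("side");x,y,w,h=210,180,180,190
cv2.imwrite("pics/g3.png",cv2.resize(s["img"][y:y+h,x:x+w,::-1],(540,570),interpolation=2))
E
```

```text
t 8.9 pos [ 0.5119 -0.2923  0.0158] yaw -3.41 gap 0.1 tilt [ 0.03 -0.03] F [ 0.2 -0.7  0.3] q1,6 [-0.71  0.92]
turn rz total -0.0 then shift total [0.0005 0.0044 0.0027] | norm 0.005 | shift in present axes [0.0005 0.0044 0.0027]
```

View pics/g3.png

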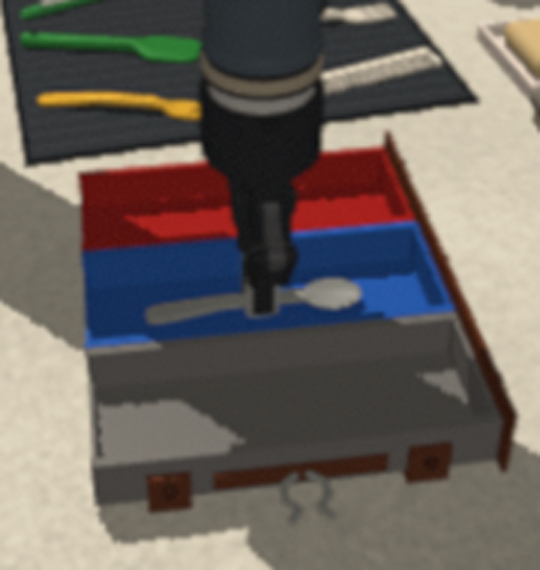

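The spoon sits over the blue floor, from (150,312) to (360,292), with clear walls around it. I release it now.

Emit:
servo_tool:
  commands: [0,0,0.002,0,0,0,-1,0,0,0,0,0,0,-0.4,0,0,0,0,0,0,-0.4,0,0,0,0,0,0,-0.4,0,0,-0.02,0,0,0,-0.4,0,0,-0.06,0,0,0,-0.4,0,0,-0.06,0,0,0,-0.4,0,0,-0.06,0,0,0,-0.4,0,0,0,0,0,0,-0.1]

```text
t: 9.7
tcp_pos: [0.5145, -0.2953, 0.1209]
tool_rot: [1.0, -0.03, 0.005, 0.004]
force: [0.6, -0.9, 0.8]
finger_gap: 0.427
gripper_force: 0.0
```

```bash
python3 - <<'E'
from h import *
go(.6525,.1085,.1,4)
E
```

```text
t 9.7 pos [ 0.5145 -0.2953  0.1209] yaw -3.47 gap 0.427 tilt [ 0.53 -0.45] F [ 0.6 -0.9  0.8] q1,6 [-0.71  0.92]
turn rz total -0.0208 then shift total [ 0.3318 -0.7865  0.0417] | norm 0.855 | shift in present axes [ 0.2267 -0.8229  0.0417]
```

Emit:
servo_tool:
  commands: [0,0,0,0,0,-0.0104,-0.1,0,0,0,0,0,-0.0104,-0.1,0.03,-0.0715,0.004,0,0,0,-0.1,0.03,-0.0715,0.004,0,0,0,-0.1,0.03,-0.0715,0.004,0,0,0,-0.1,0.03,-0.0715,0.004,0,0,0,-0.1,0.03,-0.0715,0.004,0,0,0,-0.1,0.03,-0.0715,0.004,0,0,0,-0.1,0.03,-0.0715,0.004,0,0,0,-0.1,0.03,-0.0715,0.004,0,0,0,-0.1,0.03,-0.0715,0.004,0,0,0,-0.1,0.03,-0.0715,0.004,0,0,0,-0.1]

```text
t: 10.7
tcp_pos: [0.636, 0.0763, 0.0945]
tool_rot: [0.999, 0.035, -0.0, 0.0]
force: [0.5, -1.1, 0.0]
finger_gap: 0.45
gripper_force: 0.0
```

Emit:
servo_tool:
  commands: [0.03,-0.0715,0.004,0,0,0,-0.1,0,0,0,0,0,0,-0.1,0,0,0,0,0,0,-0.1]

```text
t: 10.95
tcp_pos: [0.6482, 0.1135, 0.0922]
tool_rot: [0.999, 0.037, -0.0, 0.0]
force: [-1.0, -0.4, 0.2]
finger_gap: 0.45
gripper_force: 0.0
```

```bash
python3 - <<'E'
from h import *
go(.6525,.1095,.0045,4)
s=manip.snapshot("side")
print(axis(s,"fork_white_mid",.01))
E
```

```text
t 10.95 pos [0.6482 0.1135 0.0922] yaw 4.25 gap 0.45 tilt [ 0.   -0.01] F [-1.  -0.4  0.2] q1,6 [0.  1.5]
turn rz total 0.0007 then shift total [0.008  0.0086 0.1754] | norm 0.176 | shift in present axes [0.0079 0.0086 0.1754]
{'conf': 0.66, 'L': 27, 'yaw': np.float64(26.3), 'hyaw': np.float64(19.8), 'end': [0.7066, 0.101], 'mid': [0.7196, 0.1057], 'tip': [0.7315, 0.1122]}
```

Emit:
servo_tool:
  commands: [0.008,0.0086,0.04,0,0,0,-0.1,0,0,0.05,0,0,0,-0.1,0,0,0.05,0,0,0,-0.1,0,0,0.02,0,0,0,-0.1,0,0,0.013,0,0,0,-0.1,0,0,0,0,0,0,-0.1,0,0,0,0,0,0,-1,0,0,0,0,0,0,-1,0,0,0,0,0,0,-1,0,0,0,0,0,0,-1,0,0,0,0,0,0,-1]

```text
t: 11.97
tcp_pos: [0.6538, 0.107, 0.0074]
tool_rot: [0.999, 0.035, 0.001, 0.0]
force: [-0.1, -0.9, 4.9]
finger_gap: 0.11
gripper_force: 32.2
```

```bash
python3 - <<'E'
from h import *
go(.6525,.1095,.0045,4)
E
```

```text
t 11.97 pos [0.6538 0.107  0.0074] yaw 4.03 gap 0.11 tilt [ 0.17 -0.02] F [-0.1 -0.9  4.9] q1,6 [-0.01  1.49]
turn rz total 0.0001 then shift total [-0.0023 -0.0051  0.0058] | norm 0.008 | shift in present axes [-0.0023 -0.0051  0.0058]
```

Emit:
servo_tool:
  commands: [0,0,-0.02,0,0,0,-1,0,0,-0.05,0,0,0,-1,0,0,-0.06,0,0,0,-1,0,0,-0.06,0,0,0,-1,0,0,0,0,0,0.0103,-1,0,0,0,0,0,0.0103,-1,0,0,0,0,0,0,-1,0,0,0,0,0,0,-1]

```text
t: 12.63
tcp_pos: [0.6523, 0.1073, 0.1012]
tool_rot: [1.0, -0.029, -0.0, -0.0]
force: [0.4, 0.2, -0.7]
finger_gap: 0.107
gripper_force: 31.6
```

```bash
python3 - <<'E'
from h import *
go(.517,-.185,.1,-3.4)
s=manip.snapshot("side");x,y,w,h=210,130,180,190
cv2.imwrite("pics/g4.png",cv2.resize(s["img"][y:y+h,x:x+w,::-1],(540,570),interpolation=2))
E
```

```text
t 12.63 pos [0.6523 0.1073 0.1012] yaw -3.31 gap 0.107 tilt [-0.01  0.01] F [ 0.4  0.2 -0.7] q1,6 [-0.01  1.62]
turn rz total 0.0003 then shift total [-0.2354  0.5996  0.0024] | norm 0.644 | shift in present axes [-0.2364  0.5992  0.0024]
```

View pics/g4.png

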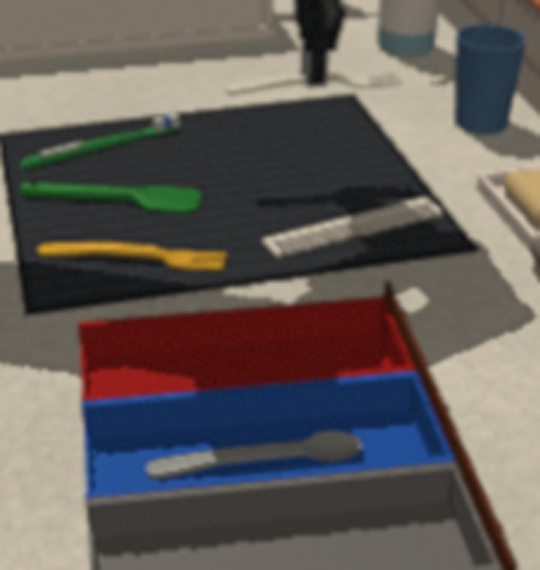

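The spoon lies flat in the blue tub, from (150,468) to (360,445). The white fork is held level in the air near (315,85).

Emit:
servo_tool:
  commands: [-0.0262,0.0665,0,0,0,0,-1,-0.0262,0.0665,0,0,0,0,-1,-0.0262,0.0665,0,0,0,0,-1,-0.0262,0.0665,0,0,0,0,-1,-0.0262,0.0665,0,0,0,0,-1,-0.0262,0.0665,0,0,0,0,-1,-0.0262,0.0665,0,0,0,0,-1,-0.0262,0.0665,0,0,0,0,-1,-0.0262,0.0665,0,0,0,0,-1,0,0,0,0,0,0,-1,0,0,0,0,0,0,-1]

```text
t: 13.6
tcp_pos: [0.5163, -0.1864, 0.1005]
tool_rot: [1.0, -0.031, -0.0, -0.0]
force: [1.1, 0.2, -0.3]
finger_gap: 0.107
gripper_force: 31.6
```

```bash
python3 - <<'E'
from h import *
go(.517,-.185,.0165,-3.4)
E
```

```text
t 13.6 pos [ 0.5163 -0.1864  0.1005] yaw -3.6 gap 0.107 tilt [-0.04  0.03] F [ 1.1  0.2 -0.3] q1,6 [-0.55  1.08]
turn rz total -0.0006 then shift total [ 0.0012 -0.0029  0.168 ] | norm 0.168 | shift in present axes [ 0.0011 -0.0029  0.168 ]
```

Emit:
servo_tool:
  commands: [0,0,0.05,0,0,0,-1,0,0,0.05,0,0,0,-1,0,0,0.03,0,0,0,-1,0,0,0.02,0,0,0,-1,0,0,0.018,0,0,0,-1,0,0,0,0,0,0,-1,0,0,0,0,0,0,-1]

```text
t: 14.18
tcp_pos: [0.5176, -0.1841, 0.0168]
tool_rot: [1.0, -0.029, 0.0, -0.0]
force: [-0.6, -1.0, 0.8]
finger_gap: 0.106
gripper_force: 32.1
```

```bash
python3 - <<'E'
from h import *
go(.517,-.185,.0155,-3.4)
s=manip.snapshot("side");x,y,w,h=210,180,180,150
cv2.imwrite("pics/g5.png",cv2.resize(s["img"][y:y+h,x:x+w,::-1],(720,600),interpolation=2))
E
```

```text
t 14.18 pos [ 0.5176 -0.1841  0.0168] yaw -3.34 gap 0.106 tilt [0. 0.] F [-0.6 -1.   0.8] q1,6 [-0.55  1.08]
turn rz total 0.0002 then shift total [-0.001   0.0019  0.0026] | norm 0.003 | shift in present axes [-0.001   0.0019  0.0026]
```

View pics/g5.png

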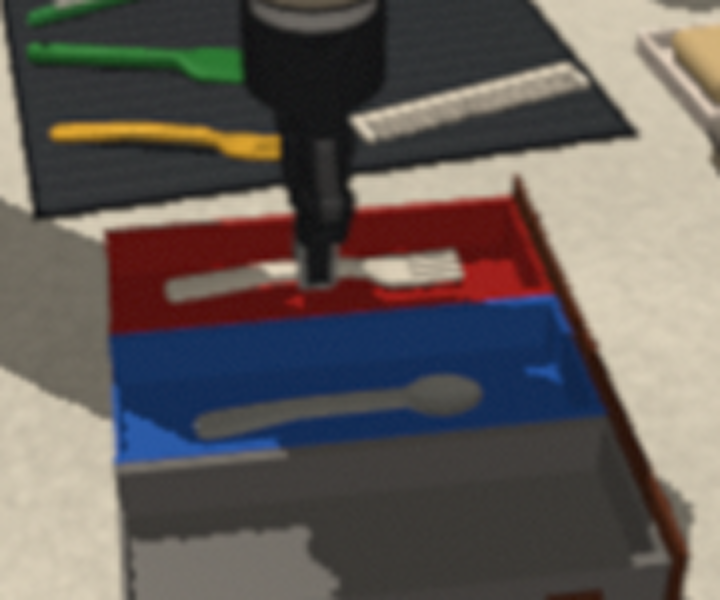

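The white fork hovers just over the red floor, from (165,290) to (460,262), and clears the walls.

Emit:
servo_tool:
  commands: [0,0,0.003,0,0,0,-1,0,0,0,0,0,0,-0.6,0,0,0,0,0,0,-0.6,0,0,0,0,0,0,-0.6,0,0,-0.01,0,0,0,-0.6,0,0,-0.04,0,0,0,-0.6,0,0,-0.06,0,0,0,-0.6,0,0,-0.06,0,0,0,-0.6,0,0,0,0,0,0,-0.1]

```text
t: 14.98
tcp_pos: [0.5203, -0.1864, 0.1057]
tool_rot: [1.0, -0.03, 0.005, 0.003]
force: [0.8, -0.6, 0.4]
finger_gap: 0.328
gripper_force: 0.0
```

```bash
python3 - <<'E'
from h import *
go(.4585,-.0085,.1,-19)
E
```

```text
t 14.98 pos [ 0.5203 -0.1864  0.1057] yaw -3.4 gap 0.328 tilt [ 0.52 -0.31] F [ 0.8 -0.6  0.4] q1,6 [-0.55  1.08]
turn rz total 0.0433 then shift total [-0.2327 -0.2962  0.0113] | norm 0.377 | shift in present axes [-0.1445 -0.3479  0.0113]
```

Emit:
servo_tool:
  commands: [0,0,0,0,0,0.0144,-0.1,0,0,0,0,0,0.0144,-0.1,0,0,0,0,0,0.0145,-0.1,-0.0465,-0.059,0,0,0,0,-0.1,-0.0465,-0.059,0,0,0,0,-0.1,-0.0465,-0.059,0,0,0,0,-0.1,-0.0465,-0.059,0,0,0,0,-0.1,-0.0465,-0.059,0.01,0,0,0,-0.1,0,0,0,0,0,0,-0.1,0,0,0,0,0,0,-0.1]

```text
t: 15.82
tcp_pos: [0.4538, -0.0054, 0.0953]
tool_rot: [0.987, -0.163, -0.001, -0.0]
force: [1.0, -0.5, 0.3]
finger_gap: 0.454
gripper_force: 0.0
```

```bash
python3 - <<'E'
from h import *
go(.4585,-.0085,.006,-19)
E
```

```text
t 15.82 pos [ 0.4538 -0.0054  0.0953] yaw -18.78 gap 0.454 tilt [-0.09  0.02] F [ 1.  -0.5  0.3] q1,6 [-0.26  1.64]
turn rz total 0.0006 then shift total [0.0109 0.0027 0.1785] | norm 0.179 | shift in present axes [0.0109 0.0028 0.1785]
```

Emit:
servo_tool:
  commands: [0.011,0.003,0.04,0,0,0,-0.1,0,0,0.05,0,0,0,-0.1,0,0,0.05,0,0,0,-0.1,0,0,0.02,0,0,0,-0.1,0,0,0.016,0,0,0,-0.1,0,0,0,0,0,0,-0.1,0,0,0,0,0,0,-1,0,0,0,0,0,0,-1,0,0,0,0,0,0,-1,0,0,0,0,0,0,-1,0,0,0,0,0,0,-1]

```text
t: 16.73
tcp_pos: [0.4607, -0.0107, 0.0082]
tool_rot: [0.986, -0.165, 0.001, 0.0]
force: [0.3, -0.9, 4.7]
finger_gap: 0.114
gripper_force: 32.1
```

```bash
python3 - <<'E'
from h import *
go(.4585,-.0085,.006,-19)
E
```

```text
t 16.73 pos [ 0.4607 -0.0107  0.0082] yaw -18.99 gap 0.114 tilt [ 0.12 -0.04] F [ 0.3 -0.9  4.7] q1,6 [-0.27  1.64]
turn rz total 0.0 then shift total [-0.0056 -0.0028  0.0045] | norm 0.008 | shift in present axes [-0.0056 -0.0028  0.0045]
```

Emit:
servo_tool:
  commands: [0,0,-0.02,0,0,0,-1,0,0,-0.05,0,0,0,-1,0,0,-0.06,0,0,0,-1,0,0,-0.05,0,0,0,-1,0,0,0,0,0,-0.0144,-1,0,0,0,0,0,-0.0144,-1,0,0,0,0,0,-0.0144,-1,0,0,0,0,0,0,-1,0,0,0,0,0,0,-1]

```text
t: 17.48
tcp_pos: [0.4598, -0.0104, 0.0979]
tool_rot: [1.0, -0.031, 0.0, 0.0]
force: [-0.1, -0.2, -0.2]
finger_gap: 0.103
gripper_force: 31.6
```

```bash
python3 - <<'E'
from h import *
go(.515,-.217,.1,-3.4)
s=manip.snapshot("top");print(axis(s,"fork_white_mid",.018))
a=s["img"][140:280,290:440,::-1].copy()
a=[cv2.resize(a,(400,400),interpolation=2)]
s=manip.snapshot("side");print(axis(s,"fork_white_mid",.018),axis(s,"teaspoon_mid",.018))
a.append(cv2.resize(s["img"][170:320,210:360,::-1],(400,400),interpolation=2))
cv2.imwrite("pics/g6.png",np.hstack(a))
E
```

```text
t 17.48 pos [ 0.4598 -0.0104  0.0979] yaw -3.57 gap 0.103 tilt [ 0.02 -0.  ] F [-0.1 -0.2 -0.2] q1,6 [-0.27  1.37]
turn rz total -0.0005 then shift total [ 0.1348  0.406  -0.0042] | norm 0.428 | shift in present axes [ 0.1359  0.4056 -0.0042]
{'conf': 0.56, 'L': 160, 'yaw': np.float64(-3.0), 'hyaw': np.float64(-4.3), 'end': [0.4347, -0.1782], 'mid': [0.5145, -0.1842], 'tip': [0.5944, -0.1877]}
{'conf': 0.74, 'L': 167, 'yaw': np.float64(-5.2), 'hyaw': np.float64(1.3), 'end': [0.4351, -0.1836], 'mid': [0.5193, -0.1817], 'tip': [0.6021, -0.1942]} None
```

View pics/g6.png

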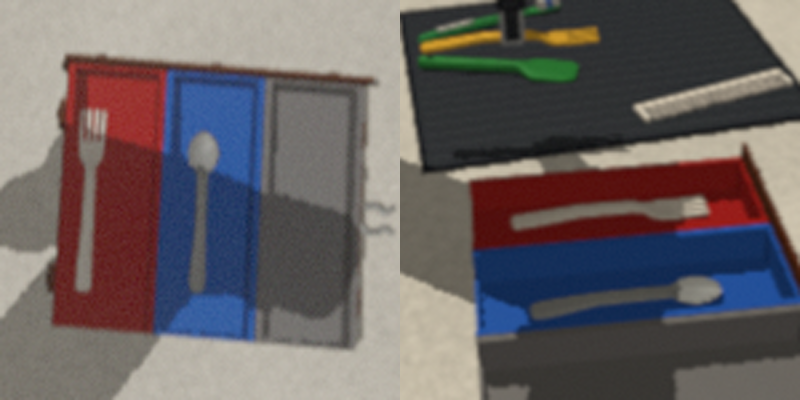

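The white fork lies flat in the left half of the red tub, from (85,290) to (92,110). The spoon lies flat in the blue tub at (200,210), both handles toward the low end. The yellow fork is in the gripper.

Emit:
servo_tool:
  commands: [0.0226,0.0677,0,0,0,0,-1,0.0226,0.0677,0,0,0,0,-1,0.0226,0.0677,0,0,0,0,-1,0.0226,0.0677,0,0,0,0,-1,0.0226,0.0677,0,0,0,0,-1,0.0226,0.0677,0,0,0,0,-1,0,0,0,0,0,0,-1,0,0,0,0,0,0,-1]

```text
t: 18.4
tcp_pos: [0.5159, -0.2196, 0.097]
tool_rot: [0.999, -0.032, 0.0, 0.0]
force: [-0.5, 0.6, -0.1]
finger_gap: 0.105
gripper_force: 31.6
```

```bash
python3 - <<'E'
from h import *
go(.515,-.218,.0165,-3.4)
E
```

```text
t 18.4 pos [ 0.5159 -0.2196  0.097 ] yaw -3.66 gap 0.105 tilt [ 0.05 -0.03] F [-0.5  0.6 -0.1] q1,6 [-0.6   1.03]
turn rz total -0.0007 then shift total [-0.002  -0.0031  0.1611] | norm 0.161 | shift in present axes [-0.002  -0.0031  0.1611]
```

Emit:
servo_tool:
  commands: [-0.002,-0.002,0.05,0,0,0,-1,0,0,0.05,0,0,0,-1,0,0,0.03,0,0,0,-1,0,0,0.018,0,0,0,-1,0,0,0.012,0,0,0,-1,0,0,0,0,0,0,-1,0,0,0,0,0,0,-1]

```text
t: 18.98
tcp_pos: [0.5146, -0.2158, 0.0176]
tool_rot: [1.0, -0.03, 0.0, 0.0]
force: [-0.2, -0.0, 0.2]
finger_gap: 0.109
gripper_force: 32.1
```

```bash
python3 - <<'E'
from h import *
go(.515,-.217,.0155,-3.4)
s=manip.snapshot("side");x,y,w,h=210,180,180,150
cv2.imwrite("pics/g7.png",cv2.resize(s["img"][y:y+h,x:x+w,::-1],(720,600),interpolation=2))
E
```

```text
t 18.98 pos [ 0.5146 -0.2158  0.0176] yaw -3.41 gap 0.109 tilt [ 0.01 -0.  ] F [-0.2 -0.   0.2] q1,6 [-0.6   1.03]
turn rz total -0.0 then shift total [0.0009 0.0024 0.0041] | norm 0.005 | shift in present axes [0.0009 0.0024 0.0041]
```

View pics/g7.png

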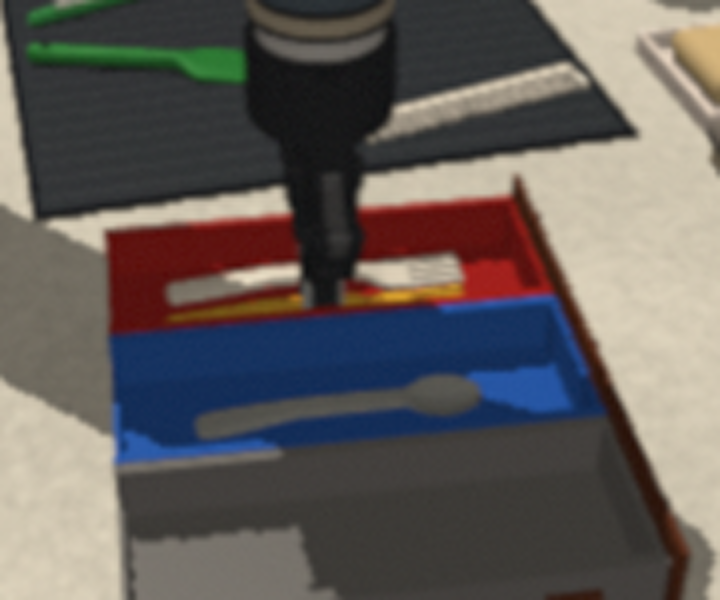

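The white fork has not moved. The yellow one is beside it at (170–460, 300), partly behind the red wall. I lower it 1.5 mm and release it gently.

Emit:
servo_tool:
  commands: [0,0,0.003,0,0,0,-1,0,0,0,0,0,0,-0.64,0,0,0,0,0,0,-0.64,0,0,0,0,0,0,-0.64,0,0,-0.01,0,0,0,-0.64,0,0,-0.04,0,0,0,-0.64,0,0,-0.06,0,0,0,-0.64,0,0,-0.06,0,0,0,-0.64,0,0,0,0,0,0,-0.1]

```text
t: 19.78
tcp_pos: [0.5176, -0.2183, 0.1062]
tool_rot: [1.0, -0.03, 0.005, 0.003]
force: [-0.0, -0.2, 0.8]
finger_gap: 0.309
gripper_force: 0.0
```

```bash
python3 - <<'E'
from h import *
go(.452,.1,.1,-17.8)
E
```

```text
t 19.78 pos [ 0.5176 -0.2183  0.1062] yaw -3.43 gap 0.309 tilt [ 0.5  -0.34] F [-0.  -0.2  0.8] q1,6 [-0.6   1.03]
turn rz total 0.0399 then shift total [-0.3196 -0.5659  0.0125] | norm 0.65 | shift in present axes [-0.1692 -0.6275  0.0125]
```

Emit:
servo_tool:
  commands: [0,0,0,0,0,0.0133,-0.1,0,0,0,0,0,0.0133,-0.1,0,0,0,0,0,0.0133,-0.1,-0.0355,-0.0629,0,0,0,0,-0.1,-0.0355,-0.0629,0,0,0,0,-0.1,-0.0355,-0.0629,0,0,0,0,-0.1,-0.0355,-0.0629,0,0,0,0,-0.1,-0.0355,-0.0629,0,0,0,0,-0.1,-0.0355,-0.0629,0,0,0,0,-0.1,-0.0355,-0.0629,0,0,0,0,-0.1,-0.0355,-0.0629,0,0,0,0,-0.1,-0.0355,-0.0629,0.01,0,0,0,-0.1]
  force: 40

```text
t: 20.78
tcp_pos: [0.4489, 0.1036, 0.0964]
tool_rot: [0.988, -0.155, 0.001, -0.0]
force: [0.4, 0.5, -1.0]
finger_gap: 0.451
gripper_force: 0.0
```

Emit:
servo_tool:
  commands: [0,0,0,0,0,0,-0.1,0,0,0,0,0,0,-0.1]

```text
t: 20.95
tcp_pos: [0.448, 0.1038, 0.0957]
tool_rot: [0.988, -0.153, -0.0, 0.0]
force: [-1.0, -0.9, -0.6]
finger_gap: 0.453
gripper_force: 0.0
```

```bash
python3 - <<'E'
from h import *
go(.452,.1,.007,-17.8)
s=manip.snapshot("top");print(axis(s,"fork_white_mid",.018),axis(s,"fork_yellow_mid",.018),axis(s,"teaspoon_mid",.018))
cv2.imwrite("pics/g8.png",cv2.resize(s["img"][110:280,145:435,::-1],(800,469),interpolation=2))
E
```

```text
t 20.95 pos [0.448  0.1038 0.0957] yaw -17.54 gap 0.453 tilt [-0.05 -0.01] F [-1.  -0.9 -0.6] q1,6 [-0.02  1.86]
turn rz total 0.0007 then shift total [0.01   0.0047 0.1775] | norm 0.178 | shift in present axes [0.01   0.0048 0.1775]
{'conf': 0.71, 'L': 161, 'yaw': np.float64(-4.2), 'hyaw': np.float64(-4.0), 'end': [0.4347, -0.1785], 'mid': [0.5148, -0.1841], 'tip': [0.5948, -0.1901]} {'conf': 0.65, 'L': 156, 'yaw': np.float64(-3.5), 'hyaw': np.float64(-4.6), 'end': [0.4299, -0.2094], 'mid': [0.5077, -0.2157], 'tip': [0.5857, -0.2196]} {'conf': 0.52, 'L': 141, 'yaw': np.float64(-3.2), 'hyaw': np.float64(-3.2), 'end': [0.4341, -0.2879], 'mid': [0.5044, -0.2918], 'tip': [0.5747, -0.2957]}
```

View pics/g8.png

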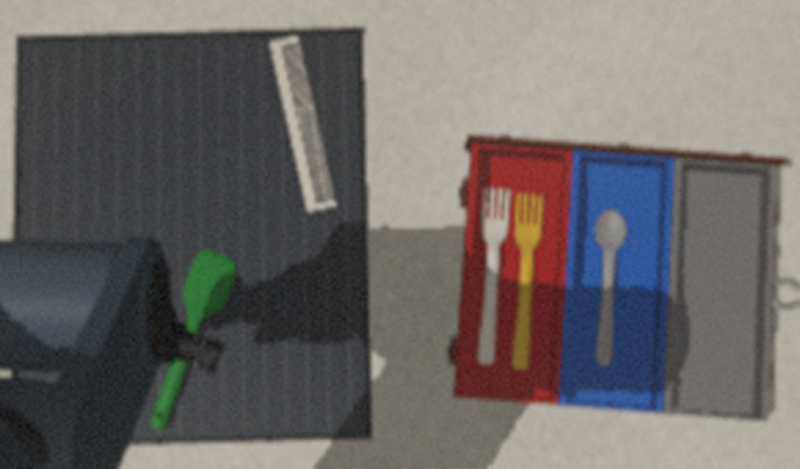

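The two forks lie side by side in the red tub at (490,275) and (527,280), and the spoon is in the blue tub at (606,285). The scraper is still at (190,340), under the gripper.

Emit:
servo_tool:
  commands: [0.01,0.005,0.04,0,0,0,-0.1,0,0,0.05,0,0,0,-0.1,0,0,0.05,0,0,0,-0.1,0,0,0.02,0,0,0,-0.1,0,0,0.016,0,0,0,-0.1,0,0,0,0,0,0,-0.1,0,0,0,0,0,0,-1,0,0,0,0,0,0,-1,0,0,0,0,0,0,-1,0,0,0,0,0,0,-1,0,0,0,0,0,0,-1]

```text
t: 22.07
tcp_pos: [0.4537, 0.0982, 0.0088]
tool_rot: [0.988, -0.155, 0.001, -0.0]
force: [0.2, -1.0, 5.9]
finger_gap: 0.138
gripper_force: 40.4
```

```bash
python3 - <<'E'
from h import *
go(.452,.1,.006,-17.8)
E
```

```text
t 22.07 pos [0.4537 0.0982 0.0088] yaw -17.79 gap 0.138 tilt [ 0.13 -0.01] F [ 0.2 -1.   5.9] q1,6 [-0.03  1.85]
turn rz total 0.0 then shift total [-0.0043 -0.0024  0.0056] | norm 0.007 | shift in present axes [-0.0043 -0.0024  0.0056]
```

Emit:
servo_tool:
  commands: [0,0,-0.02,0,0,0,-1,0,0,-0.05,0,0,0,-1,0,0,-0.06,0,0,0,-1,0,0,-0.06,0,0,0,-1,0,0,0,0,0,-0.0133,-1,0,0,0,0,0,-0.0133,-1,0,0,0,0,0,-0.0133,-1,0,0,0,0,0,0,-1,0,0,0,0,0,0,-1]

```text
t: 22.82
tcp_pos: [0.4528, 0.0983, 0.1033]
tool_rot: [1.0, -0.031, 0.0, -0.0]
force: [-0.3, 0.3, -0.9]
finger_gap: 0.137
gripper_force: 39.6
```

```bash
python3 - <<'E'
from h import *
print(manip.sense()['gripper_force'])
go(.506,-.389,.1,-3.4)
E
```

```text
39.626482129096985
t 22.82 pos [0.4528 0.0983 0.1033] yaw -3.56 gap 0.137 tilt [0.02 0.  ] F [-0.3  0.3 -0.9] q1,6 [-0.03  1.6 ]
turn rz total -0.0004 then shift total [0.1641 0.9666 0.0067] | norm 0.98 | shift in present axes [0.1667 0.9662 0.0067]
```

Emit:
servo_tool:
  commands: [0.0127,0.0743,0,0,0,0,-1,0.0127,0.0743,0,0,0,0,-1,0.0127,0.0743,0,0,0,0,-1,0.0127,0.0743,0,0,0,0,-1,0.0127,0.0743,0,0,0,0,-1,0.0127,0.0743,0,0,0,0,-1,0.0127,0.0743,0,0,0,0,-1,0.0127,0.0743,0,0,0,0,-1,0.0127,0.0743,0,0,0,0,-1,0.0127,0.0743,0,0,0,0,-1,0.0127,0.0743,0,0,0,0,-1,0.0127,0.0743,0,0,0,0,-1]

```text
t: 23.82
tcp_pos: [0.5017, -0.353, 0.1026]
tool_rot: [1.0, -0.031, -0.0, -0.0]
force: [1.7, 0.0, -0.5]
finger_gap: 0.137
gripper_force: 39.7
```

Emit:
servo_tool:
  commands: [0.0127,0.0743,0,0,0,0,-1,0,0,0,0,0,0,-1,0,0,0,0,0,0,-1]

```text
t: 24.07
tcp_pos: [0.506, -0.3912, 0.1024]
tool_rot: [0.999, -0.032, 0.0, 0.0]
force: [0.3, 0.3, -0.4]
finger_gap: 0.135
gripper_force: 39.6
```

```bash
python3 - <<'E'
from h import *
go(.506,-.389,.0185,-3.4)
E
```

```text
t 24.07 pos [ 0.506  -0.3912  0.1024] yaw -3.72 gap 0.135 tilt [ 0.03 -0.02] F [ 0.3  0.3 -0.4] q1,6 [-0.83  0.8 ]
turn rz total -0.0009 then shift total [-0.0004 -0.0043  0.1679] | norm 0.168 | shift in present axes [-0.0004 -0.0043  0.1679]
```

Emit:
servo_tool:
  commands: [0,-0.003,0.05,0,0,0,-1,0,0,0.05,0,0,0,-1,0,0,0.035,0,0,0,-1,0,0,0.02,0,0,0,-1,0,0,0.012,0,0,0,-1,0,0,0,0,0,0,-1,0,0,0,0,0,0,-1]

```text
t: 24.65
tcp_pos: [0.5068, -0.387, 0.0197]
tool_rot: [1.0, -0.03, 0.0, 0.0]
force: [-0.6, -0.5, 0.3]
finger_gap: 0.14
gripper_force: 39.7
```

```bash
python3 - <<'E'
from h import *
go(.506,-.389,.0168,-3.4)
s=manip.snapshot("side");x,y,w,h=210,210,180,150
cv2.imwrite("pics/g9.png",cv2.resize(s["img"][y:y+h,x:x+w,::-1],(720,600),interpolation=2))
E
```

```text
t 24.65 pos [ 0.5068 -0.387   0.0197] yaw -3.43 gap 0.14 tilt [ 0.01 -0.01] F [-0.6 -0.5  0.3] q1,6 [-0.83  0.8 ]
turn rz total -0.0001 then shift total [-0.0013  0.004   0.0059] | norm 0.007 | shift in present axes [-0.0013  0.004   0.0059]
```

View pics/g9.png

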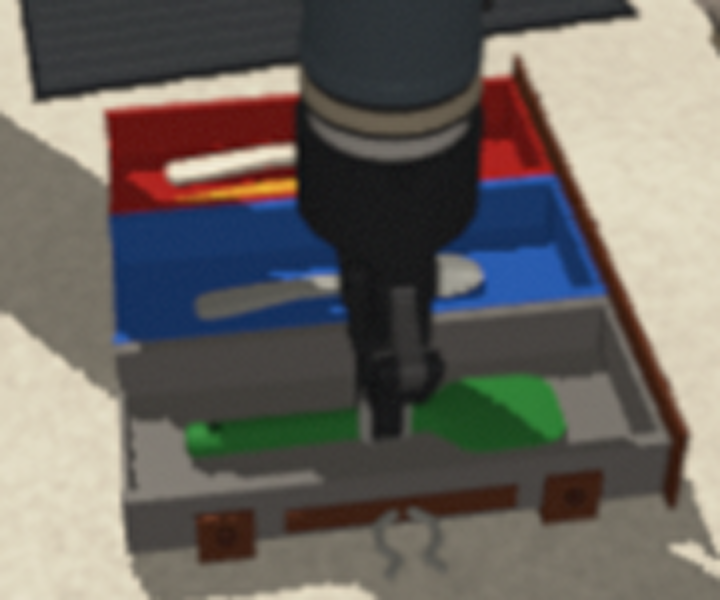

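The scraper hovers just over the grey floor, from (188,437) to (565,410), centred with its handle toward the low lip. I lower it 2.5 mm and release.

Emit:
servo_tool:
  commands: [0,0,0.005,0,0,0,-1,0,0,0,0,0,0,-1,0,0,0,0,0,0,-0.4,0,0,0,0,0,0,-0.4,0,0,0,0,0,0,-0.4,0,0,-0.01,0,0,0,-0.4,0,0,-0.04,0,0,0,-0.4,0,0,-0.06,0,0,0,-0.4,0,0,-0.06,0,0,0,-0.4,0,0,-0.06,0,0,0,-0.4,0,0,-0.06,0,0,0,-0.4,0,0,-0.06,0,0,0,-0.4]

```text
t: 25.7
tcp_pos: [0.5062, -0.3872, 0.1938]
tool_rot: [1.0, -0.03, 0.0, 0.0]
force: [1.0, -0.4, 0.7]
finger_gap: 0.298
gripper_force: 0.0
```

Emit:
servo_tool:
  commands: [-0.03,0.06,0,0,0,0,-0.4,-0.03,0.06,0,0,0,0,-0.4,-0.03,0.06,0,0,0,0,-0.4,-0.03,0.06,0,0,0,0,-0.4,-0.03,0.06,0,0,0,0,-0.4,-0.03,0.06,0,0,0,0,-0.4,0,0,0,0,0,0,-0.4,0,0,0,0,0,0,-0.4]

```text
t: 26.37
tcp_pos: [0.4043, -0.5633, 0.1919]
tool_rot: [0.999, -0.032, 0.0, 0.0]
force: [1.3, 0.8, -0.4]
finger_gap: 0.301
gripper_force: 0.0
```

```bash
python3 - <<'E'
from h import *
go(.5,-.5,.2,-3.4)
s=manip.snapshot("top")
a=[cv2.resize(s["img"][110:280,145:435,::-1],(440,258),interpolation=2)]
s=manip.snapshot("side")
b=np.zeros((400,800,3),np.uint8);b[:258,:440]=a[0];b[:,440:]=cv2.resize(s["img"][140:360,200:398,::-1],(360,400),interpolation=2)
cv2.imwrite("pics/g10.png",b)
E
```

```text
t 26.37 pos [ 0.4043 -0.5633  0.1919] yaw -3.65 gap 0.301 tilt [ 0.02 -0.02] F [ 1.3  0.8 -0.4] q1,6 [-1.11  0.53]
turn rz total -0.0007 then shift total [ 0.1836 -0.1378 -0.0161] | norm 0.23 | shift in present axes [ 0.183  -0.1386 -0.0161]
```

View pics/g10.png

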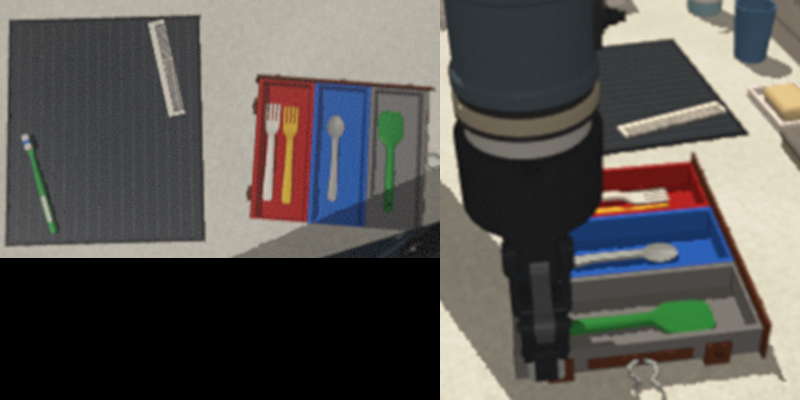

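All four items lie flat in the right tubs: the forks at (272,150) and (290,155), the spoon at (335,155) and the scraper at (390,160). The toothbrush and comb have not moved, and the arm is clear.

```bash
python3 -c "
from station import manip
print(manip.sign_off())"
```

```text
the job is handed in; nothing more can be done
None
```

The job is handed in: the teaspoon is in the blue tub, both forks in the red and the scraper in the grey, all flat with handles toward the low end, and the toothbrush and comb were left where they lay.

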